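# Gape a spring clip over the colour card's edge

## Task

Push the colour card's sleeve fully home onto the steel spigot of the white bubble counter base and let go of it. Then take the orange spring clip by its tails, squeeze it wide open and hold it gaping around the middle of the card's free upright edge, with the card well inside the mouth, about midway between the jaws and touching neither, so that a test strip can be slipped in; finish while still holding the clip open there. Leave the other things on the turntable and shelf where they stand.

Things in the scene. Friction and masses are not known exactly. Their poses are not given: they have to be found in the camera images.
- spigot (a point): Foot of the upright steel spigot (12 mm diameter, 40 mm tall, last 8 mm tapering to 5 mm), at the centre of the flat top of the white ceramic bubble counter base (60 mm across, 20 mm high, top 48 mm above the shelf), where the sleeve's foot comes to rest. z up; x points from the spigot to the turntable's centre, 55 mm away.
- card_grip (a point): Point on the axis of the black sleeve (24 mm diameter, 110 mm tall, top 50 mm solid), 95 mm above its foot: grip it here from above across the card's faces, fingers either side of the card. z up along the sleeve; -x points from the sleeve along the card to its free edge; y is across the card's thickness.
- card_foot (a point): Centre of the sleeve's underside, on its axis: the mouth of its round bore (15 mm diameter, 60 mm deep, open at the bottom, so 1.5 mm play all round the spigot). A foot flange 36 mm across, 6 mm high surrounds it. Axes as card_grip. Fully home it coincides with the spigot point.
- card_edge (a point): Middle of the card's free upright edge, 73 mm from the sleeve's axis in -x, 62 mm above the foot. The card is a white plate 3 mm thick with colour patches, from the sleeve to this edge; lower rim 37 mm, upper rim 87 mm above the foot. Axes as card_grip: +x points from the edge into the card.
- card: Sleeve and card, one rigid loose piece of about 90 g, standing upright on the shelf at the start; origin at the centre of its underside, axes as card_grip.
- clip_grip (a point): Midway between the tails of the orange spring clip, at half height: pinch here. Tails: upright round bars, 8 mm diameter; shut, 50 mm over both and 2 mm ahead (+x) of this point; fully squeezed, 25 mm over both and 3 mm behind it. x points from the tails to the jaw tips, y is the pinching direction, z up.
- clip_tip (a point): Midway between the tips of the clip's two jaws, at half height, 74.5 mm ahead (+x) of clip_grip, axes the same (the clip's middle axis, whatever the opening). The jaw tips are dark rubber. The mouth is about 30 mm deep and up to about 22 mm wide at the tips when fully squeezed.
- clip: The clip, 60 g, about 80 mm long, lying on its side on the shelf, 26 mm tall. Origin at the underside of its steel hub pin, 38 mm ahead of clip_grip, 36.5 mm behind clip_tip, axes the same. The spring asks about 4 N at each tail to start, about 10 N fully open, where it meets a firm stop; pinched lightly it stays partly open.
- clip_left (a joint): Angle of the clip's left arm (rad): 0 shut, 0.32 fully squeezed open; at 0.2 the mouth is about 14 mm wide at the tips. It springs shut when let go.
- clip_right (a joint): Angle of the clip's right arm, geared to the left: the same value.
- turntable: Grey plastic turntable, 250 mm across, top 28 mm above the shelf, carrying the white ceramic base and spigot off-centre; locked, does not turn (its place and yaw vary). Origin at the centre of its underside.
- diffuser: Glass CO2 diffuser, 34 mm across, 54 mm tall, loose on the turntable; origin under its foot. Leave alone.
- drop_checker: Clear drop checker with a green bulb, 38 mm across, 65 mm tall, loose on the turntable; origin under its foot. Leave alone.
- pipette_holder: Stainless pipette holder with a pipette, 48 mm across, 100 mm tall, loose on the turntable; origin under its foot. Leave alone.
- ornament: Blue plastic castle ornament, 70 x 60 mm, 92 mm tall, on the shelf; origin under its centre. Leave alone.
- food_jar: Orange fish food jar, 60 mm across, 75 mm tall, on the shelf; origin under its centre. Leave alone.
Not all that is in view belongs to the job. Of the things that look like the clip, the smallest one is meant.

How it is judged (in metres and radians):
On the way:
1. the card's sleeve is fully home on the spigot, upright and released (horizontal distance between card_foot and spigot below 0.003 m and z of card_foot in the frame of spigot between -0.003 and 0.003 m and angle between card_foot's own z axis and vertical below 0.09 rad and contact force between the fingers and card below 0.2 N), for 0.3 s.
At the end, for the whole second after the job is handed in: Sleeve home (3 mm down and sideways, tilt < 0.09 rad), not held; clip held still by the fingers, arms open > 0.2 rad, off the card and turntable (< 0.3 N); jaw tips 4-20 mm past the edge, card within 6 mm of the clip's midline, 20 mm of mid height, in line within 0.25 rad (all of step 1 and value of joint each of clip_left, clip_right above 0.2 rad and x of clip_tip in the frame of card_edge between 0.004 and 0.02 m and y of clip_tip in the frame of card_edge between -0.006 and 0.006 m and z of clip_tip in the frame of card_edge between -0.02 and 0.02 m and angle between the x axis of clip_tip and the x axis of card_edge, either way round below 0.25 rad and contact force between clip and card below 0.3 N and contact force between clip and turntable below 0.3 N and contact force between the fingers and clip above 2 N and linear speed of clip below 0.02 m/s); the arm keeps its last pose, push and grip.
It fails at once if a bystander is shoved more than 30 mm or tipped over (distance of any of diffuser, drop_checker, pipette_holder, ornament, food_jar from where it was at the start of the episode above 0.03 m or angle between any of diffuser, drop_checker, pipette_holder, ornament, food_jar's own z axis and vertical above 0.4 rad).
It also fails if it takes over 59 s, if anything falls off the work surface, if the arm or the gripper's body presses on something with over 40 N, if the wrist force passes 120 N, or if a joint passes its speed limit or range.

## Robot

A 6-joint arm with a two-finger parallel gripper is mounted at the origin on the work surface. World frame = base frame: x ahead of the robot, y to its left, z up, the work surface at z = 0. Lengths are in mm, angles in rad, forces in N, time in s.
With the tool pointing down it reaches from about 350 to 875 mm from the base axis. Payload 4.2 kg.
Tool frame: the origin (TCP) lies midway between the tips of the shut fingers; the grasp point (between the pads) lies 19 mm behind it; z points along the fingers, y is the line along which they close (so a half turn about z gives the same grasp; the last joint's range is limited). The gripper opens to 85 mm and grips with 20 to 120 N. Pads are 22 mm wide; open, the fingers measure 114 mm over their backs; the gripper's body (76 mm by 85 mm) begins 54 mm behind the grasp point. The pads swing forward as they close: fully open they stand 13 mm farther back than shut.
Start: joints at [1.381, 0.385, 0.008, 0, -1.194, -0.259], TCP at [271.144, 563.099, 231.312] pointing down, gripper open.
Joint ranges: [-3.14, 3.14], [-1.21, 2.06], [-1.07, 1.41], [-3.16, 2.05], [-2.99, -0.16], [-3.1, 3.1]. Speed limits (rad/s): [2.79, 2.79, 3.14, 3.14, 3.14, 3.14].

## Interface

Orientations are given as a unit quaternion [x, y, z, w].
In Python, from bench import sensors, get_image, camera_params, job_done gives the robot as it stands.
- The arm moves only by the tool servo_tool, never from a script. Its argument "motion" is a list of rows, each an object with "travel": the shift along the tool's x, y, z as a fraction of full scale, a list of three; "rot": the turn, a rotation vector about the tool's x, y, z as a fraction of full scale, a list of three; "hand": the opening, from 0 (shut) to 1 (fully open). In form: [{"travel": [x, y, z], "rot": [wx, wy, wz], "hand": hand}, ...]. A call has 1 to 10 rows; each row shifts and turns the commanded pose from where the row before left it, along the tool's axes as they then stand; what a row does not reach is not made up. Full scale, the value 1, is 25 cm for a shift and 360 degrees for a turn. A row lasts 1/12 s, in which the tool goes at most 41.7 mm and 7.16 degrees, less where a joint would pass 70% of its speed; a pose out of reach is approached as far as the arm can. A call with a number of a shift or a turn outside -1 to 1 is refused whole. A call with a gripper value outside its range is refused whole. The fingers move at their own pace and stop on an object; the grip force is fixed at half the most. Time passes only in rows, so rows that do not move let the fingers close. It gives the time, the measured TCP pose, the force, the opening and the grip force at its end, in the units of the state.
- sensors.read_state(): the state, without advancing time (a new reading comes with each control period).
- get_image(name): name is "scene" or "top"; returns (picture, depth): 400x640x3 uint8, red, green, blue; 400x640 float32, mm along the optical axis (not along the pixel's ray), 0 where there is no reading.
- camera_params(name): a dict with "camera_matrix" (3x3 intrinsics, pixels), "R" (3x3) and "t" (3): a world point X has camera coordinates R X + t. Camera axes: x right, y down, z forward; pixel columns grow to the right and rows downward; lengths in mm; the calibration is good to about 2 mm. A picture is of the moment at which its call begins. camera_params takes no time and is no camera call.
- job_done(): hands the job in; it is judged then, once.
The state is a dict: "clock": time; "joints": joint angles; "joint_vel": joint speeds; "joint_efforts": joint torques, N m; "position": TCP position; "ee_rot": TCP orientation; "contact_force": force on the tool from outside, world axes, zero at the start; "wrist_torque": the same for the moment, N m; "gripper_width": finger opening in mm; "grasp_force": force on a finger pad.
Only numpy, scipy, OpenCV 4.12 (cv2) and the standard library are available. Lean on these libraries where they do the work, as an engineer would, in place of code of your own. Each camera call takes 0.05 s, during which the arm holds its last target. There are 200 camera calls.

## Working session

There is one attempt and no reset: what is moved stays moved. The work goes in short steps, Python scripts to look and compute and a tool call to move; the robot and the scene stay as the last step left them, time stands still between calls to the robot, and variables do not carry over. Pictures are saved under pics/ and viewed, at most 10 in all, crops included, and the job is handed in when it is done.

Besides the shell and the picture viewer there is one more tool, called as a command line: name --argument value ..., lists and objects as JSON in quotes. servo_tool: Moves the arm, as the interface text tells. Its arguments: {"type":"object","properties":{"motion":{"type":"array"}},"required":["motion"]}

```bash
ls; mkdir -p pics; cat > h.py <<'E'
import numpy as np, cv2
from bench import sensors, get_image, camera_params
def grab(n,name):
    p,d=get_image(n); cv2.imwrite(f'pics/{name}.png',p[:,:,::-1]); np.savez(f'pics/{name}.npz',p=p,d=d); return p,d
def cloud(n,d):
    c=camera_params(n);K=np.array(c['camera_matrix']);R=np.array(c['R']);t=np.array(c['t']).ravel()
    v,u=np.mgrid[:d.shape[0],:d.shape[1]]
    P=np.stack([(u-K[0,2])/K[0,0]*d,(v-K[1,2])/K[1,1]*d,d],-1)
    W=(P-t)@R; W[d==0]=np.nan; return W
E
python3 - <<'E'
from h import *
for n in('top','scene'):
    grab(n,n+'0'); c=camera_params(n); print(n,-np.array(c['R']).T@np.array(c['t']).ravel(), c['camera_matrix'], c['R'])
print(sensors.read_state())
E
```

```text
pics
top [ 295.92685073    9.05148402 1326.33940083] [[437.44371747   0.         326.80854908]
 [  0.         437.44371747 200.60829722]
 [  0.           0.           1.        ]] [[-0.00737987 -0.99995911  0.0052272 ]
 [-0.97569902  0.00605586 -0.21903138]
 [ 0.21899077 -0.00671659 -0.97570381]]
scene [1114.31880527 -274.33252614  828.24168978] [[397.06927179   0.         327.91530536]
 [  0.         397.06927179 208.11006582]
 [  0.           0.           1.        ]] [[ 0.40565328  0.9138942   0.01558217]
 [ 0.70756975 -0.30318821 -0.63829614]
 [-0.57861081  0.26995239 -0.76963318]]
{'clock': 0.1, 'joints': array([ 1.38060800e+00,  3.85460889e-01,  6.74415488e-03, -4.30387985e-04,
       -1.19398671e+00, -2.58610673e-01]), 'joint_vel': array([ 0.00218067, -0.00261196,  0.00274355,  0.00191481,  0.00024708,
       -0.00136426]), 'joint_efforts': array([-7.13523968e-04, -3.93320739e+01,  1.88928813e+01,  4.19789314e+00,
       -2.60731169e-03,  7.05597159e-06]), 'position': array([270.92973863, 562.64022608, 230.33580647]), 'ee_rot': array([ 9.74909779e-01, -2.22598234e-01, -1.67288148e-04,  9.59839523e-04]), 'contact_force': array([ 0.18508761, -1.23817613, -0.09178876]), 'wrist_torque': array([ 0.02593723,  0.00322464, -0.03006815]), 'grasp_force': 0.0, 'gripper_width': 84.95718102385042}
```

View pics/top0.png

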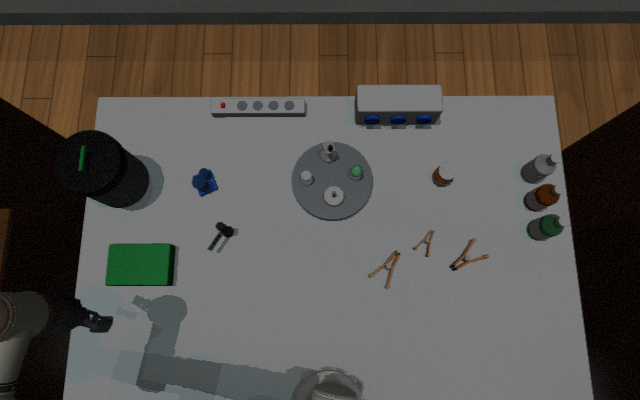

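View pics/scene0.png

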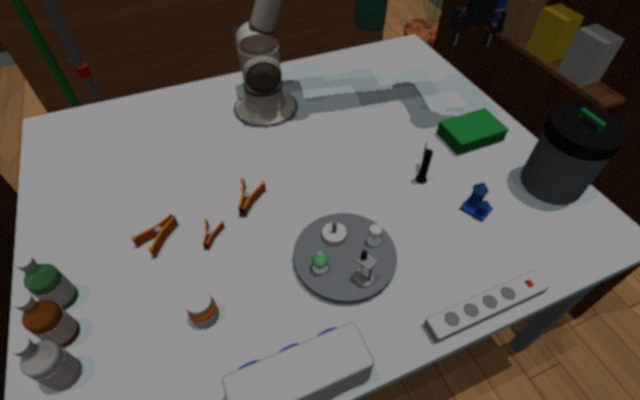

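Top view: the turntable is at about (332,180), the white base with its spigot at (334,196), and the card's sleeve at (226,230) with the card running toward (213,246). There are three clip-like things, at (385,268), (425,242) and (468,256). The one at (425,242) looks smallest, so I'll measure it and confirm it in an enlarged crop.

```bash
python3 - <<'E'
from h import *
z=np.load('pics/top0.npz');p,d=z['p'],z['d'];W=cloud('top',d)
print('floor',np.nanmedian(W[300:330,420:500,2]))
hsv=cv2.cvtColor(p,cv2.COLOR_RGB2HSV)
def rep(n,m):
    pts=W[m];pts=pts[~np.isnan(pts[:,0])];print(n,len(pts),'med',np.median(pts,0).round(1),'min',pts.min(0).round(),'max',pts.max(0).round());return pts
def box(x0,x1,y0,y1):
    m=np.zeros(d.shape,bool);m[y0:y1,x0:x1]=1;return m
Z=W[...,2]
for n,b in(('A',(362,406,245,292)),('B',(410,440,225,260)),('C',(445,492,235,275))):
    q=rep(n,box(*b)&(Z>12)&(Z<45)); q=q[:,:2]; r=cv2.minAreaRect(q.astype(np.float32)); print(r)
q=rep('sleeve',box(205,238,215,255)&(Z>99));print(cv2.minAreaRect(q[:,:2].astype(np.float32)))
q=rep('card',box(205,238,215,255)&(Z>70)&(Z<98));print(cv2.minAreaRect(q[:,:2].astype(np.float32)))
q=rep('tt',box(285,380,135,225)&(Z>22)&(Z<33));print(cv2.minEnclosingCircle(q[:,:2].astype(np.float32)))
q=rep('base',box(315,352,180,210)&(Z>42)&(Z<54));print(cv2.minEnclosingCircle(q[:,:2].astype(np.float32)))
rep('spig',box(315,352,175,210)&(Z>70))
a=cv2.resize(p[215:295,360:495,::-1],None,fx=5,fy=5,interpolation=cv2.INTER_CUBIC)
b=cv2.resize(p[205:265,195:245,::-1],None,fx=5,fy=5,interpolation=cv2.INTER_CUBIC)
b=cv2.copyMakeBorder(b,0,100,0,0,cv2.BORDER_CONSTANT)
z=np.load('pics/scene0.npz');ps=z['p']
s=cv2.resize(ps[130:200,405:445,::-1],None,fx=3,fy=3,interpolation=cv2.INTER_CUBIC)
im=np.hstack([cv2.resize(a,(540,320)),cv2.resize(ps[130:195,410:440,::-1],(150,320),interpolation=cv2.INTER_CUBIC)])
im=np.vstack([im,np.hstack([cv2.resize(p[210:260,195:245,::-1],(250,250),interpolation=cv2.INTER_CUBIC),cv2.resize(p[180:210,315:355,::-1],(330,250),interpolation=cv2.INTER_CUBIC),np.zeros((250,110,3),np.uint8)])])
cv2.imwrite('pics/crop1.png',im)
E
```

```text
floor 0.8747185316904909
A 229 med [ 385.3 -178.5   35.9] min [ 325. -211.   12.] max [ 432. -119.   42.]
((387.35687255859375, -174.91754150390625), (68.69486999511719, 106.1318359375), 55.91346740722656)
B 122 med [ 462.2 -298.9   25.6] min [ 420. -318.   12.] max [ 496. -257.   34.]
((463.31036376953125, -287.0876770019531), (46.28610610961914, 76.82310485839844), 73.68843841552734)
C 262 med [ 411.7 -409.2   36.1] min [ 378. -473.   12.] max [ 469. -365.   45.]
((414.2148742675781, -411.6061096191406), (69.63948822021484, 106.87872314453125), 33.52944564819336)
sleeve 62 med [497.7 303.3 110.2] min [488. 291. 100.] max [509. 315. 115.]
((498.0931091308594, 303.1311340332031), (22.278396606445312, 21.672937393188477), 45.55051040649414)
card 83 med [474.2 320.   83.3] min [438. 292.  70.] max [509. 343.  97.]
((471.30023193359375, 316.6238708496094), (12.594742774963379, 84.21354675292969), 55.028282165527344)
tt 4033 med [649.3 -15.3  28.2] min [ 530. -137.   22.] max [776. 107.  33.]
((654.1373291015625, -15.403705596923828), 125.14064025878906)
base 276 med [597.2 -18.3  48.5] min [570. -49.  43.] max [629.   9.  54.]
((598.8937377929688, -18.635099411010742), 29.9957275390625)
spig 16 med [597.6 -19.2  83.6] min [593. -24.  71.] max [604. -15.  90.]
```

View pics/crop1.png

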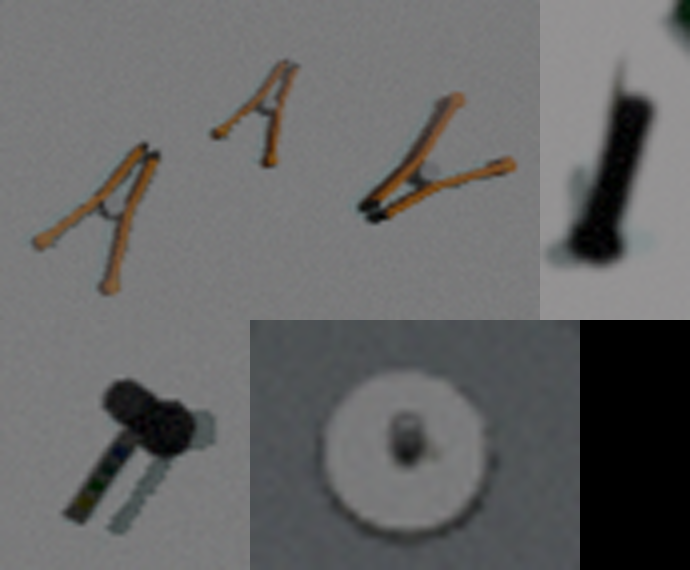

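The crop settles it. A (385,268) and C (468,256) are both about 107 mm long and 42 mm tall, while B (425,242) is 77 mm long and about 26 mm tall. B fits "smallest, about 80 mm, 26 mm tall", so B is the clip. Its tails are at (414,248) and (427,255), and its tips at (432,231). The spigot is on the base at about (334,196), and the card runs down-left from its sleeve. Next I'll refine the axes.

```bash
python3 - <<'E'
from h import *
z=np.load('pics/top0.npz');p,d=z['p'],z['d'];W=cloud('top',d);Z=W[...,2]
c=camera_params('top');K=np.array(c['camera_matrix']);R=np.array(c['R']);t=np.array(c['t']).ravel()
def atz(u,v,h):
    r=R.T@np.linalg.inv(K)@[u,v,1];o=-R.T@t;return (o+r*(h-o[2])/r[2]).round(1)
m=np.zeros(d.shape,bool);m[215:255,205:238]=1
q=W[m&(Z>107)&(Z<113)][:,:2].astype(np.float32);print('sleeve',len(q),cv2.minEnclosingCircle(q),q.mean(0))
q=W[m&(Z>80)&(Z<91)];q=q[np.hypot(q[:,0]-498,q[:,1]-303)>18][:,:2].astype(np.float32)
l=cv2.fitLine(q,cv2.DIST_HUBER,0,.01,.01).ravel();print('card',len(q),l,np.degrees(np.arctan2(l[1],l[0])),q.min(0),q.max(0))
print('perp off of sleeve', np.cross(l[:2],np.array([498,303])-l[2:]))
print('clip tails',atz(414.3,248.3,26),atz(427,255,26),'tip',atz(432,231,26))
m[:]=0;m[225:260,410:440]=1
hs=cv2.cvtColor(p,cv2.COLOR_RGB2HSV);m&=(Z>18)&(Z<32)
q=W[m][:,:2].astype(np.float32);print(len(q))
# tails: cluster the points with lowest x
lo=q[q[:,0]<445];print(lo.round(0).tolist()[:0]);_,lab,ce=cv2.kmeans(lo,2,None,(3,50,.1),5,0);print('tailclusters',ce)
hi=q[q[:,0]>485];print('tips',hi.mean(0),q[:,0].max())
m[:]=0;m[175:210,315:352]=1
q=W[m&(Z>84)&(Z<92)];print('spigtop',len(q),q.mean(0), atz(334,193.5,88))
E
```

```text
sleeve 47 ((498.8744201660156, 303.5946350097656), 11.40969467163086) [497.93658 303.01468]
card 35 [  0.8379549  -0.5457395 455.08173   331.15845  ] -33.075214 [438.52362 313.18228] [484.44833 343.0247 ]
perp off of sleeve -0.17331211821510806
clip tails [ 440.7 -259.3   26. ] [ 420.5 -296.    26. ] tip [ 492.3 -315.2   26. ]
104
[]
tailclusters [[ 442.9173  -259.77963]
 [ 430.42914 -298.12857]]
tips [ 490.41797 -311.94293] 495.7424
spigtop 7 [598.39252593 -18.96249002  87.09846007] [595.  -20.6  88. ]<stdin>:10: DeprecationWarning: Arrays of 2-dimensional vectors are deprecated. Use arrays of 3-dimensional vectors instead. (deprecated in NumPy 2.0)
```

The numbers agree with what they must be: sleeve top at 110 mm, spigot top about 88 mm, spigot to turntable centre 55 mm. The card points at -33° and the clip at about -30°, so I can keep the card's yaw. Moving to the card.

servo_tool --motion '[{"travel":[0,0,0],"rot":[0,0,0.0101],"hand":1},{"travel":[0,0,0],"rot":[0,0,0.0101],"hand":1},{"travel":[0.152,0.044,0.02],"rot":[0,0,0],"hand":1},{"travel":[0.152,0.044,0.02],"rot":[0,0,0],"hand":1},{"travel":[0.152,0.044,0.02],"rot":[0,0,0],"hand":1},{"travel":[0.152,0.044,0.02],"rot":[0,0,0],"hand":1},{"travel":[0.152,0.044,0.02],"rot":[0,0,0],"hand":1},{"travel":[0.152,0.044,0.02],"rot":[0,0,0],"hand":1},{"travel":[0.152,0.044,0.02],"rot":[0,0,0],"hand":1},{"travel":[0.152,0.044,0.02],"rot":[0,0,0],"hand":1}]'

```text
clock: 0.93
position: [478.9, 322.0, 190.8]
ee_rot: [0.959, -0.284, -0.0, 0.0]
contact_force: [0.7, 0.0, -0.2]
gripper_width: 85.3
grasp_force: 0.0
```

```bash
cat >> h.py <<'E'
from scipy.spatial.transform import Rotation as Ro
def to(x,y,z,yaw=None):
    s=sensors.read_state();M=Ro.from_quat(s['ee_rot']).as_matrix()
    dl=M.T@(np.array([x,y,z])-s['position'])
    print('t',s['clock'],'pos',s['position'].round(1),'yaw',np.degrees(np.arctan2(M[1,0],M[0,0])).round(2),'zax',M[:,2].round(4),'F',s['contact_force'].round(1),'w',round(s['gripper_width'],1),'g',s['grasp_force'])
    print('need mm',dl.round(1),'frac',(dl/250).round(4),'j',s['joints'].round(2))
    if yaw is not None: print('rotz',-(yaw-np.degrees(np.arctan2(M[1,0],M[0,0])))/360)
E
python3 -c "
from h import *
to(498.5,303.3,74,-33)"
```

```text
t 0.9333 pos [478.9 322.  190.8] yaw -32.97 zax [-6.e-04 -4.e-04 -1.e+00] F [ 0.7  0.  -0.2] w 85.3 g 0.0
need mm [ 26.6   5.  116.8] frac [0.1066 0.0198 0.4671] j [ 0.87  0.34 -0.17 -0.   -1.06  0.12]
rotz 7.951082635669041e-05
```

servo_tool --motion '[{"travel":[0.104,0.02,0.06],"rot":[0,0,0],"hand":1},{"travel":[0,0,0.1],"rot":[0,0,0],"hand":1},{"travel":[0,0,0.1],"rot":[0,0,0],"hand":1},{"travel":[0,0,0.1],"rot":[0,0,0],"hand":1},{"travel":[0,0,0.06],"rot":[0,0,0],"hand":1},{"travel":[0,0,0.04],"rot":[0,0,0],"hand":1},{"travel":[0,0,0],"rot":[0,0,0],"hand":0.8}]'

```text
clock: 1.52
position: [496.1, 304.2, 73.7]
ee_rot: [0.959, -0.284, -0.001, 0.002]
contact_force: [0.1, 0.5, -0.4]
gripper_width: 75.1
grasp_force: 0.0
```

```bash
python3 -c "
from h import *
to(498.5,303.3,74,-33)"
```

```text
t 1.5167 pos [496.1 304.2  73.7] yaw -33.01 zax [-0.004  -0.0036 -1.    ] F [ 0.1  0.5 -0.4] w 75.1 g 0.0
need mm [ 2.5 -0.5 -0.3] frac [ 0.0102 -0.0021 -0.0012] j [ 0.83  0.47 -0.29 -0.   -0.81  0.17]
rotz -3.134224741870245e-05
```

servo_tool --motion '[{"travel":[0.01,-0.002,0],"rot":[0,0,0],"hand":0.5},{"travel":[0,0,0],"rot":[0,0,0],"hand":0.35},{"travel":[0,0,0],"rot":[0,0,0],"hand":0.25},{"travel":[0,0,0],"rot":[0,0,0],"hand":0.15},{"travel":[0,0,0],"rot":[0,0,0],"hand":0},{"travel":[0,0,0],"rot":[0,0,0],"hand":0},{"travel":[0,0,0],"rot":[0,0,0],"hand":0},{"travel":[0,0,0],"rot":[0,0,0],"hand":0}]'

```text
clock: 2.18
position: [500.3, 304.9, 77.6]
ee_rot: [0.959, -0.284, 0.001, -0.001]
contact_force: [-0.1, -1.0, 5.8]
gripper_width: 22.8
grasp_force: 58.6
```

```bash
python3 -c "
from h import *
to(598.7,-18.8,189,-33)"
```

```text
t 2.1833 pos [500.3 304.9  77.6] yaw -32.96 zax [ 0.0018  0.0011 -1.    ] F [-0.1 -1.   5.8] w 22.8 g 58.59712243080139
need mm [ 258.8  217.9 -111.6] frac [ 1.0352  0.8714 -0.4462] j [ 0.82  0.47 -0.29  0.   -0.81  0.17]
rotz 0.00011793933668921378
```

servo_tool --motion '[{"travel":[0,0,-0.04],"rot":[0,0,0],"hand":0},{"travel":[0,0,-0.1],"rot":[0,0,0],"hand":0},{"travel":[0,0,-0.12],"rot":[0,0,0],"hand":0},{"travel":[0,0,-0.12],"rot":[0,0,0],"hand":0},{"travel":[0,0,-0.08],"rot":[0,0,0],"hand":0},{"travel":[0.1,0.09,0],"rot":[0,0,0],"hand":0},{"travel":[0.12,0.1,0],"rot":[0,0,0],"hand":0},{"travel":[0.12,0.1,0],"rot":[0,0,0],"hand":0},{"travel":[0.12,0.1,0],"rot":[0,0,0],"hand":0},{"travel":[0.12,0.1,0],"rot":[0,0,0],"hand":0}]'

```text
clock: 3.02
position: [554.3, 121.2, 191.5]
ee_rot: [0.959, -0.284, -0.0, -0.0]
contact_force: [0.7, 0.1, -1.4]
gripper_width: 22.4
grasp_force: 58.9
```

servo_tool --motion '[{"travel":[0.12,0.1,0],"rot":[0,0,0],"hand":0},{"travel":[0.1,0.09,0],"rot":[0,0,0],"hand":0},{"travel":[0.05,0.05,0],"rot":[0,0,0],"hand":0},{"travel":[0,0,0],"rot":[0,0,0],"hand":0},{"travel":[0,0,0],"rot":[0,0,0],"hand":0}]'

```text
clock: 3.43
position: [578.3, 34.8, 191.1]
ee_rot: [0.958, -0.285, -0.0, -0.0]
contact_force: [0.2, 0.8, -1.4]
gripper_width: 22.5
grasp_force: 58.9
```

```bash
python3 - <<'E'
from h import *
to(598.7,-18.8,189,-33)
p,d=grab('scene','s1');p2,d2=grab('top','t1')
c=camera_params('scene')
def px(n,X):
    c=camera_params(n);P=np.array(c['R'])@X+np.array(c['t']).ravel();q=np.array(c['camera_matrix'])@P;return q[:2]/q[2]
u,v=px('scene',np.array([570,0,110])).astype(int);print(u,v)
a=p[v-70:v+70,u-70:u+70,::-1];cv2.imwrite('pics/s1c.png',cv2.resize(a,(560,560),interpolation=cv2.INTER_CUBIC))
E
```

```text
t 3.4333 pos [578.3  34.8 191.1] yaw -33.13 zax [-7.e-04  3.e-04 -1.e+00] F [ 0.2  0.8 -1.4] w 22.5 g 58.90313923358917
need mm [46.3 33.7  2.1] frac [0.1854 0.1348 0.0085] j [ 0.34  0.34 -0.17 -0.   -1.07  0.65]
rotz -0.00035772196093964857
335 203
```

View pics/s1c.png

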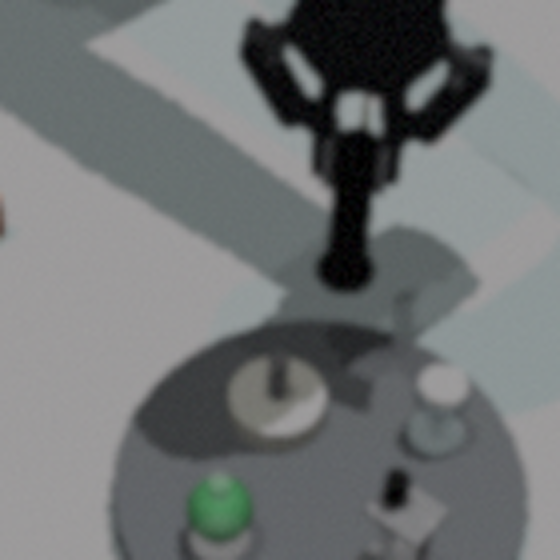

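The card is in hand and upright, with its foot flange at crop (345,270), clear of the spigot at (278,375). Next I fit the sleeve axis and the spigot axis with the same camera.

```bash
python3 - <<'E'
from h import *
from scipy.optimize import least_squares
z=np.load('pics/s1.npz');W=cloud('scene',z['d']);p=z['p']
W0=cloud('scene',np.load('pics/scene0.npz')['d'])
def sel(W,c,r,z0,z1): 
    return W[(np.hypot(W[...,0]-c[0],W[...,1]-c[1])<r)&(W[...,2]>z0)&(W[...,2]<z1)]
def fit(q,r,tilt):
    f=lambda a:np.hypot(q[:,0]-a[0]-a[2]*(q[:,2]-zm),q[:,1]-a[1]-a[3]*(q[:,2]-zm))-r if tilt else np.hypot(q[:,0]-a[0],q[:,1]-a[1])-r
    zm=q[:,2].mean();s=least_squares(f,[q[:,0].mean()-8,q[:,1].mean()+3]+([0,0] if tilt else []),loss='soft_l1');return s.x.round(3),zm.round(1),len(q),np.sqrt(np.mean(s.fun**2)).round(2)
q=sel(W,(578,35),22,60,230)
h,e=np.histogram(q[:,2],np.arange(60,232,6));print(list(zip(e,h)))
zf=np.percentile(q[:,2],.5);print('lowest',zf)
print('sleeve',fit(sel(W,(578,35),15.5,zf+10,zf+68),12,True))
print('spigot',fit(sel(W0,(598.5,-18.8),10,53,78),6,False))
Wt=cloud('top',np.load('pics/t1.npz')['d']);
q=sel(Wt,(578,35),20,60,120);print('top',len(q))
W0t=cloud('top',np.load('pics/top0.npz')['d']);
print('spigot top cam',fit(sel(W0t,(598.5,-18.8),10,53,78),6,False))
q=sel(W,(578-61,35+40),40,zf+40,zf+87);q=q[np.hypot(q[:,0]-578,q[:,1]-35)>22]
if len(q)>10: l=cv2.fitLine(q[:,:2].astype(np.float32),cv2.DIST_HUBER,0,.01,.01).ravel();print('card',len(q),l,np.degrees(np.arctan2(l[1],l[0])),q[:,2].min(),q[:,2].max())
E
```

```text
[(np.int64(60), np.int64(0)), (np.int64(66), np.int64(0)), (np.int64(72), np.int64(0)), (np.int64(78), np.int64(0)), (np.int64(84), np.int64(0)), (np.int64(90), np.int64(0)), (np.int64(96), np.int64(0)), (np.int64(102), np.int64(0)), (np.int64(108), np.int64(0)), (np.int64(114), np.int64(51)), (np.int64(120), np.int64(35)), (np.int64(126), np.int64(16)), (np.int64(132), np.int64(20)), (np.int64(138), np.int64(18)), (np.int64(144), np.int64(15)), (np.int64(150), np.int64(16)), (np.int64(156), np.int64(18)), (np.int64(162), np.int64(18)), (np.int64(168), np.int64(24)), (np.int64(174), np.int64(20)), (np.int64(180), np.int64(16)), (np.int64(186), np.int64(18)), (np.int64(192), np.int64(27)), (np.int64(198), np.int64(39)), (np.int64(204), np.int64(35)), (np.int64(210), np.int64(38)), (np.int64(216), np.int64(41)), (np.int64(222), np.int64(82))]
lowest 115.3416732452719
sleeve (array([5.78304e+02, 3.45250e+01, 6.00000e-03, 1.00000e-03]), np.float64(155.4), 180, np.float64(0.81))
spigot (array([600.621, -18.211]), np.float64(65.9), 28, np.float64(0.85))
top 22
spigot top cam (array([590.741, -23.108]), np.float64(66.3), 8, np.float64(1.95))
card 13 [  0.8273324  -0.5617127 537.05054    62.43375  ] -34.174324 183.2254071056274 202.2783345224027
```

servo_tool --motion '[{"travel":[0.095,0.065,0],"rot":[0,0,0],"hand":0},{"travel":[0.094,0.065,0],"rot":[0,0,0],"hand":0},{"travel":[0,0,0.04],"rot":[0,0,0],"hand":0},{"travel":[0,0,0.03],"rot":[0,0,0],"hand":0},{"travel":[0,0,0],"rot":[0,0,0],"hand":0},{"travel":[0,0,0],"rot":[0,0,0],"hand":0}]'

```text
clock: 4.03
position: [599.8, -16.1, 173.1]
ee_rot: [0.959, -0.283, -0.001, 0.0]
contact_force: [-0.6, -0.3, -0.1]
gripper_width: 22.1
grasp_force: 59.0
```

```bash
python3 - <<'E'
from h import *
to(600.2,-18.2,125,-33)
p,d=grab('scene','s2')
a=p[150:260,270:410,::-1];cv2.imwrite('pics/s2c.png',cv2.resize(a,(700,550),interpolation=cv2.INTER_CUBIC))
E
```

```text
t 4.0333 pos [599.8 -16.1 173.1] yaw -32.89 zax [-1.9e-03 -3.0e-04 -1.0e+00] F [-0.6 -0.3 -0.1] w 22.1 g 58.981799483299255
need mm [ 1.6  1.5 48.1] frac [0.0063 0.006  0.1924] j [ 0.24  0.39 -0.14 -0.   -1.05  0.75]
rotz 0.0003136001532166767
```

View pics/s2c.png

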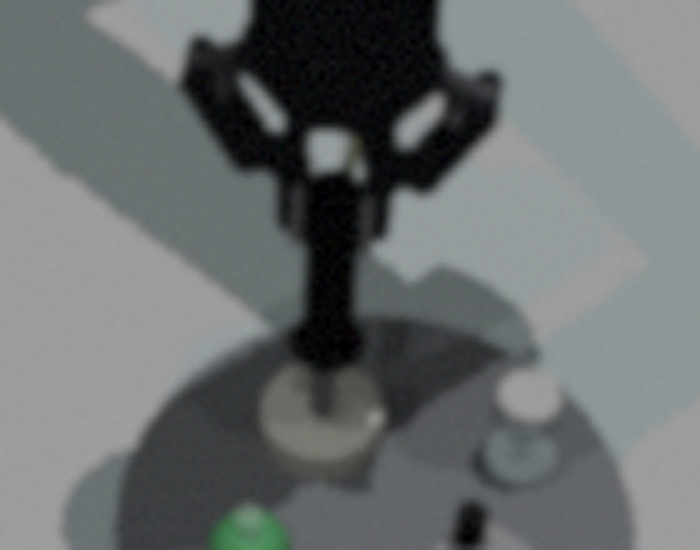

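```bash
python3 - <<'E'
from h import *
from scipy.optimize import least_squares
z=np.load('pics/s2.npz');W=cloud('scene',z['d'])
def sel(W,c,r,z0,z1): 
    return W[(np.hypot(W[...,0]-c[0],W[...,1]-c[1])<r)&(W[...,2]>z0)&(W[...,2]<z1)]
def fit(q,r):
    s=least_squares(lambda a:np.hypot(q[:,0]-a[0],q[:,1]-a[1])-r,[q[:,0].mean()-8,q[:,1].mean()+3],loss='soft_l1');return s.x.round(2),len(q)
print('sleeve',fit(sel(W,(600,-16),16,110,163),12),fit(sel(W,(600,-16),16,110,130),12),fit(sel(W,(600,-16),16,145,163),12))
print('spigot',fit(sel(W,(600,-18.8),10,54,84),6))
print('lateral px: sleeve',px) if 0 else None
p=z['p'].astype(float).sum(2)
for v in (205,210,228,230,232): print(v,p[v,325:347].astype(int))
E
```

```text
sleeve (array([599.78, -16.41]), 159) (array([599.78, -16.38]), 56) (array([599.71, -16.47]), 55)
spigot (array([600.68, -18.23]), 35)
205 [332 337 332 332 311 256 153  64   9   4  27   0  18  20  52 124 214 269
 296 292 290 293]
210 [319 303 308 298 278 216 121  47  24  25  18  27  20   2  39 142 231 281
 290 293 292 289]
228 [317 314 317 294 285 264 233 182 156 147 153 181 208 237 242 251 242 242
 244 229 195 156]
230 [316 315 315 311 313 302 260 200 160 150 148 186 215 240 251 258 270 266
 252 248 227 178]
232 [314 311 315 311 314 309 284 241 194 165 174 205 229 246 261 272 282 293
 318 351 351 291]
```

servo_tool --motion '[{"travel":[0.007,0.004,0],"rot":[0,0,0],"hand":0},{"travel":[0,0,0],"rot":[0,0,0],"hand":0},{"travel":[0,0,0.03],"rot":[0,0,0],"hand":0},{"travel":[0,0,0.03],"rot":[0,0,0],"hand":0},{"travel":[0,0,0.02],"rot":[0,0,0],"hand":0},{"travel":[0,0,0],"rot":[0,0,0],"hand":0}]'

```text
clock: 4.58
position: [600.2, -19.2, 151.8]
ee_rot: [0.959, -0.284, -0.002, 0.001]
contact_force: [0.5, 0.8, -1.3]
gripper_width: 22.5
grasp_force: 59.0
```

The foot is about 13 mm below the spigot's top with no contact force, so it has entered. Lowering on.

servo_tool --motion '[{"travel":[0,0,0.03],"rot":[0,0,0],"hand":0},{"travel":[0,0,0.03],"rot":[0,0,0],"hand":0},{"travel":[0,0,0.02],"rot":[0,0,0],"hand":0},{"travel":[0,0,0.012],"rot":[0,0,0],"hand":0},{"travel":[0,0,0.008],"rot":[0,0,0],"hand":0},{"travel":[0,0,0.008],"rot":[0,0,0],"hand":0},{"travel":[0,0,0],"rot":[0,0,0],"hand":0}]'

```text
clock: 5.17
position: [601.4, -19.1, 126.5]
ee_rot: [0.959, -0.284, -0.0, 0.0]
contact_force: [-0.1, 0.2, -0.6]
gripper_width: 22.5
grasp_force: 59.0
```

servo_tool --motion '[{"travel":[0,0,0.008],"rot":[0,0,0],"hand":0},{"travel":[0,0,0.008],"rot":[0,0,0],"hand":0},{"travel":[0,0,0],"rot":[0,0,0],"hand":0}]'

```text
clock: 5.42
position: [602.0, -19.1, 125.7]
ee_rot: [0.959, -0.283, 0.001, 0.0]
contact_force: [-4.1, 0.3, 10.5]
gripper_width: 22.3
grasp_force: 60.1
```

Firm contact at about the expected height (125.7). Letting go, then rising straight up.

servo_tool --motion '[{"travel":[0,0,0],"rot":[0,0,0],"hand":0.5},{"travel":[0,0,0],"rot":[0,0,0],"hand":0.8},{"travel":[0,0,0],"rot":[0,0,0],"hand":0.8},{"travel":[0,0,0],"rot":[0,0,0],"hand":0.8},{"travel":[0,0,0],"rot":[0,0,0],"hand":0.8},{"travel":[0,0,-0.06],"rot":[0,0,0],"hand":0.8},{"travel":[0,0,-0.12],"rot":[0,0,0],"hand":0.8},{"travel":[0,0,-0.14],"rot":[0,0,0],"hand":0.8}]'

```text
clock: 6.08
position: [600.0, -19.3, 201.2]
ee_rot: [0.959, -0.284, -0.003, 0.001]
contact_force: [1.5, -0.5, -1.2]
gripper_width: 68.5
grasp_force: 0.0
```

servo_tool --motion '[{"travel":[-0.12,0.1,0],"rot":[0,0,0],"hand":1},{"travel":[-0.12,0.1,0],"rot":[0,0,0],"hand":1},{"travel":[-0.12,0.1,0],"rot":[0,0,0],"hand":1},{"travel":[-0.12,0.1,0],"rot":[0,0,0],"hand":1},{"travel":[0,0,0],"rot":[0,0,0],"hand":1}]'

```text
clock: 6.5
position: [438.3, -39.0, 201.7]
ee_rot: [0.959, -0.285, -0.003, 0.001]
contact_force: [-0.4, -0.4, -1.5]
gripper_width: 85.2
grasp_force: 0.0
```

```bash
python3 - <<'E'
from h import *
from scipy.optimize import least_squares
to(431,-278,80,-30)
p,d=grab('scene','s3');W=cloud('scene',d)
pt,dt=grab('top','t3');T=cloud('top',dt)
def sel(W,c,r,z0,z1): 
    return W[(np.hypot(W[...,0]-c[0],W[...,1]-c[1])<r)&(W[...,2]>z0)&(W[...,2]<z1)]
q=sel(W,(600,-18.5),15.5,60,152);zm=100
s=least_squares(lambda a:np.hypot(q[:,0]-a[0]-a[2]*(q[:,2]-48),q[:,1]-a[1]-a[3]*(q[:,2]-48))-12,[600,-18,0,0],loss='soft_l1');print('sleeve at foot, tilt',s.x.round(3),len(q))
for n,w in(('scene',W),('top',T)):
    q=sel(w,(600,-18.5),9,140,175);print(n,'top z',np.median(q[:,2]) if len(q) else None,len(q))
    l=np.array([-.8387,.5446]);rel=w[...,:2]-[600.4,-18.5];a=rel@l;b=rel@[.5446,.8387]
    m=(a>18)&(a<85)&(abs(b)<25)&(w[...,2]>82)&(w[...,2]<145);q=w[m]
    f=cv2.fitLine(q[:,:2].astype(np.float32),cv2.DIST_HUBER,0,.01,.01).ravel();print(len(q),'card line',f,np.degrees(np.arctan2(f[1],f[0])),'edge a',np.percentile(a[m],98),'z',np.percentile(q[:,2],[3,97]))
# clip, scene cam
rel=W[...,:2]-[462,-290];m=(np.hypot(rel[...,0],rel[...,1])<52)&(W[...,2]>10)&(W[...,2]<35)
q=W[m][:,:2].astype(np.float32);print('clip',len(q),cv2.minAreaRect(q))
np.savetxt('/tmp/c.txt',q)
a=p[200:260,190:250,::-1];b=pt[180:275,395:490,::-1]
c=p[170:290,270:420,::-1]
cv2.imwrite('pics/c3.png',np.hstack([cv2.resize(a,(380,480),interpolation=cv2.INTER_CUBIC),cv2.resize(c,(420,480),interpolation=cv2.INTER_CUBIC)]))
E
```

```text
t 6.5 pos [438.3 -39.  201.7] yaw -33.06 zax [-6.3e-03  5.0e-04 -1.0e+00] F [-0.4 -0.4 -1.5] w 85.2 g 0.0
need mm [124.9 203.9 121.6] frac [0.4997 0.8155 0.4865] j [ 0.28  0.1  -0.46 -0.   -1.02  0.71]
rotz -0.008500927549825121
sleeve at foot, tilt [ 6.01238e+02 -1.92470e+01  4.00000e-03 -0.00000e+00] 246
scene top z 158.55939906919448 38
28 card line [ 8.2956821e-01 -5.5840540e-01  5.5911487e+02  8.9480600e+00] -33.94559 edge a 70.55589494918411 z [107.97930783 137.46938599]
top top z 158.3058174114708 33
42 card line [ 8.3787125e-01 -5.4586792e-01  5.6634509e+02  8.7046772e-01] -33.08399 edge a 59.97026996012114 z [ 87.93303826 138.91245727]
clip 253 ((465.3173522949219, -296.8095397949219), (49.37236785888672, 77.03936004638672), 58.36656951904297)
```

View pics/c3.png

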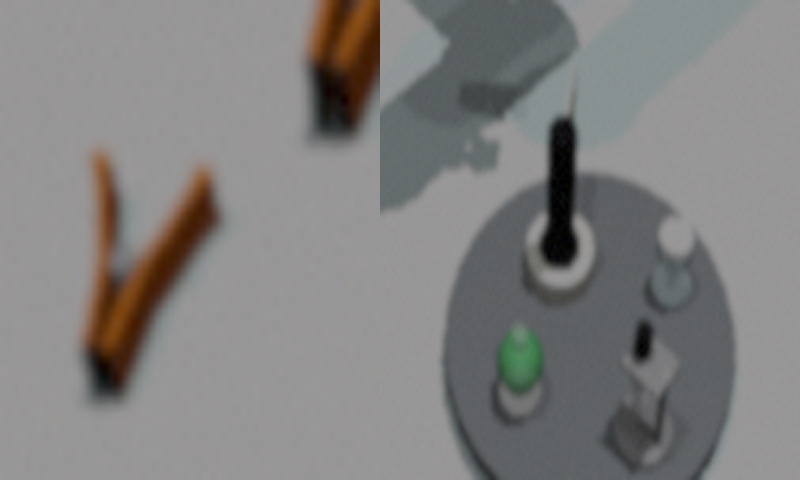

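The sleeve is home: its top is at 158.4 mm (48+110), it is upright, and the foot is at about (601,-19). The crop shows the clip's tails at (100,155) and (203,175) and its dark tips at (105,375). The two cameras put the grip at about (432,-277), yaw about -30.5°. Going to the clip.

servo_tool --motion '[{"travel":[0,0,0],"rot":[0,0,-0.007],"hand":1},{"travel":[0.077,0.139,0.02],"rot":[0,0,0],"hand":1},{"travel":[0.077,0.139,0.04],"rot":[0,0,0],"hand":1},{"travel":[0.077,0.139,0.04],"rot":[0,0,0],"hand":1},{"travel":[0.077,0.139,0.04],"rot":[0,0,0],"hand":1},{"travel":[0.077,0.139,0.04],"rot":[0,0,0],"hand":1},{"travel":[0.077,0.139,0.04],"rot":[0,0,0],"hand":0.85},{"travel":[0,0,0.12],"rot":[0,0,0],"hand":0.85},{"travel":[0,0,0.12],"rot":[0,0,0],"hand":0.85},{"travel":[0,0,0],"rot":[0,0,0],"hand":0.85}]'

```text
clock: 7.43
position: [437.1, -275.9, 82.0]
ee_rot: [0.964, -0.265, -0.006, -0.001]
contact_force: [-1.8, 0.1, -0.7]
gripper_width: 72.6
grasp_force: 0.0
```

```bash
python3 - <<'E'
from h import *
to(432,-277.3,10,-30.5)
p,d=grab('scene','s4')
c=camera_params('scene');q=np.array(c['camera_matrix'])@(np.array(c['R'])@[450,-285,25]+np.array(c['t']).ravel());u,v=(q[:2]/q[2]).astype(int);print(u,v)
cv2.imwrite('pics/c4.png',cv2.resize(p[v-35:v+30,u-35:u+35,::-1],(560,520),interpolation=cv2.INTER_CUBIC))
E
```

```text
t 7.4333 pos [ 437.1 -275.9   82. ] yaw -30.68 zax [-0.0109  0.0042 -0.9999] F [-1.8  0.1 -0.7] w 72.6 g 0.0
need mm [-2.9  3.7 72. ] frac [-0.0114  0.0148  0.2881] j [-0.25  0.37 -0.44 -0.   -0.77  1.29]
rotz -0.0004947006084609443
212 226
```

View pics/c4.png

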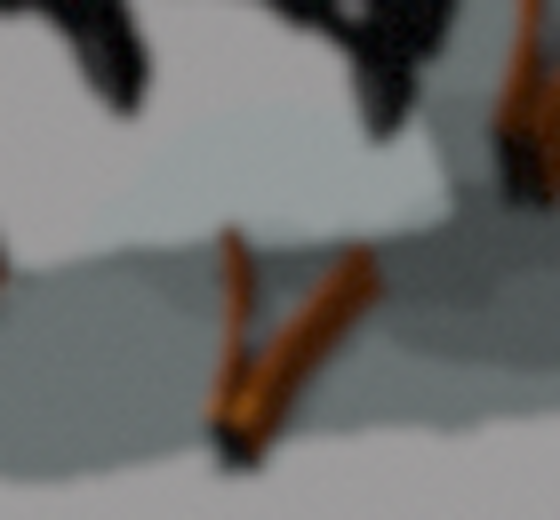

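The fingers at crop (125,110) and (385,135) straddle the tails at (232,235) and (360,250). Allowing for the camera's slant they are aligned. Descending.

servo_tool --motion '[{"travel":[-0.01,0.008,0.08],"rot":[0,0,0],"hand":0.85},{"travel":[0,0,0.1],"rot":[0,0,0],"hand":0.85},{"travel":[0,0,0.07],"rot":[0,0,0],"hand":0.85},{"travel":[0,0,0.04],"rot":[0,0,0],"hand":0.85},{"travel":[0,0,0.014],"rot":[0,0,0],"hand":0.85},{"travel":[0,0,0],"rot":[0,0,0],"hand":0.85},{"travel":[0,0,0],"rot":[0,0,0],"hand":0.85}]'

```text
clock: 8.07
position: [438.5, -276.6, 13.1]
ee_rot: [0.965, -0.262, 0.001, 0.0]
contact_force: [-0.3, -0.5, 0.3]
gripper_width: 72.9
grasp_force: 0.0
```

```bash
python3 - <<'E'
from h import *
to(433.5,-277.3,6,-30.5)
p,d=grab('scene','s5')
u,v=212,226
cv2.imwrite('pics/c5.png',cv2.resize(p[v-35:v+30,u-35:u+35,::-1],(560,520),interpolation=cv2.INTER_CUBIC))
E
```

```text
t 8.0667 pos [ 438.5 -276.6   13.1] yaw -30.4 zax [ 0.0024 -0.001  -1.    ] F [-0.3 -0.5  0.3] w 72.9 g 0.0
need mm [-4.   3.2  7.1] frac [-0.0158  0.0126  0.0283] j [-0.25  0.48 -0.51  0.   -0.58  1.29]
rotz 0.0002662526072638628
```

View pics/c5.png

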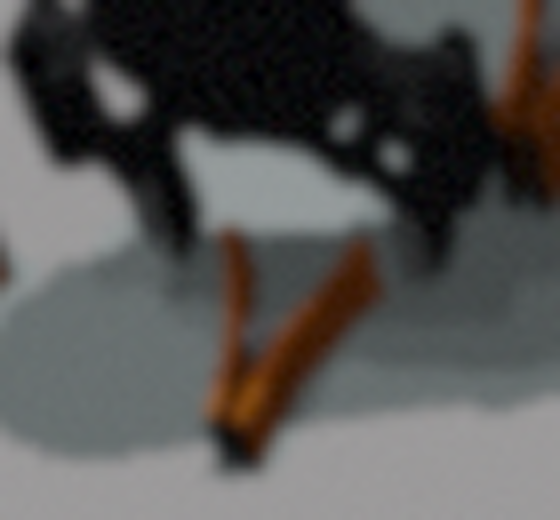

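The fingers at (180,245) and (425,265) stand evenly outside the tails at (232,240) and (362,250). I go 4 mm back and 7 mm down, then squeeze.

servo_tool --motion '[{"travel":[-0.016,0.002,0.028],"rot":[0,0,0],"hand":0.7},{"travel":[0,0,0],"rot":[0,0,0],"hand":0.6},{"travel":[0,0,0],"rot":[0,0,0],"hand":0.5},{"travel":[0,0,0],"rot":[0,0,0],"hand":0.4},{"travel":[0,0,0],"rot":[0,0,0],"hand":0.3},{"travel":[0,0,0],"rot":[0,0,0],"hand":0.2},{"travel":[0,0,0],"rot":[0,0,0],"hand":0},{"travel":[0,0,0],"rot":[0,0,0],"hand":0},{"travel":[0,0,0],"rot":[0,0,0],"hand":0}]'

```text
clock: 8.87
position: [434.0, -274.9, 6.9]
ee_rot: [0.965, -0.262, 0.001, 0.0]
contact_force: [-2.2, 2.5, 13.3]
gripper_width: 20.5
grasp_force: 58.2
```

```bash
python3 - <<'E'
from h import *
to(433.5,-277.3,6,-30.5)
E
```

```text
t 8.8667 pos [ 434.  -274.9    6.9] yaw -30.39 zax [ 0.0018 -0.001  -1.    ] F [-2.2  2.5 13.3] w 20.5 g 58.216731548309326
need mm [0.8 2.3 0.9] frac [0.003  0.0091 0.0035] j [-0.25  0.48 -0.52  0.   -0.56  1.29]
rotz 0.0002997398117563696
```

Squeezed to 20.5 mm at 58 N. Lifting, then travelling to a spot ahead of the card's edge.

servo_tool --motion '[{"travel":[0,0,-0.04],"rot":[0,0,0],"hand":0},{"travel":[0,0,-0.08],"rot":[0,0,0],"hand":0},{"travel":[0,0,-0.1],"rot":[0,0,0],"hand":0},{"travel":[0,0,-0.1],"rot":[0,0,0],"hand":0},{"travel":[0,0,-0.07],"rot":[0,0,0],"hand":0},{"travel":[0,0,0],"rot":[0,0,0],"hand":0},{"travel":[-0.04,-0.07,0],"rot":[0,0,0],"hand":0},{"travel":[-0.07,-0.13,0],"rot":[0,0,0],"hand":0},{"travel":[-0.07,-0.13,0],"rot":[0,0,0],"hand":0},{"travel":[-0.07,-0.13,0],"rot":[0,0,0],"hand":0}]'

```text
clock: 9.7
position: [436.9, -142.9, 101.9]
ee_rot: [0.965, -0.264, -0.0, 0.0]
contact_force: [0.1, 1.1, -0.5]
gripper_width: 19.8
grasp_force: 59.0
```

servo_tool --motion '[{"travel":[-0.07,-0.13,0],"rot":[0,0,0],"hand":0},{"travel":[-0.07,-0.13,0],"rot":[0,0,0],"hand":0},{"travel":[-0.07,-0.13,0],"rot":[0,0,0],"hand":0},{"travel":[-0.07,-0.13,0],"rot":[0,0,0],"hand":0},{"travel":[-0.06,-0.11,0],"rot":[0,0,0],"hand":0},{"travel":[-0.04,-0.07,0],"rot":[0,0,0],"hand":0},{"travel":[0,0,0],"rot":[0,0,0],"hand":0},{"travel":[0,0,0],"rot":[0,0,0],"hand":0}]'

```text
clock: 10.37
position: [444.1, 55.8, 102.0]
ee_rot: [0.965, -0.262, -0.0, 0.0]
contact_force: [-0.2, -0.7, -0.8]
gripper_width: 19.9
grasp_force: 59.0
```

```bash
python3 - <<'E'
from h import *
to(450,74,104,-30.5)
p,d=grab('scene','s6');pt,dt=grab('top','t6')
def px(n,X):
    c=camera_params(n);q=np.array(c['camera_matrix'])@(np.array(c['R'])@X+np.array(c['t']).ravel());return (q[:2]/q[2]).astype(int)
ims=[]
for n,I in(('scene',p),('top',pt)):
    u,v=px(n,[510,40,100]);print(n,u-40,v-50);ims.append(cv2.resize(I[v-50:v+50,u-40:u+40,::-1],(400,500),interpolation=cv2.INTER_CUBIC))
cv2.imwrite('pics/c6.png',np.hstack(ims))
E
```

```text
t 10.3667 pos [444.1  55.8 102. ] yaw -30.34 zax [-1.e-03 -3.e-04 -1.e+00] F [-0.2 -0.7 -0.8] w 19.9 g 58.97897958755493
need mm [ -4.1 -18.7  -2.1] frac [-0.0163 -0.0747 -0.0082] j [ 0.49  0.24 -0.59 -0.   -0.75  0.55]
rotz 0.0004407331156440344
scene 300 134
top 273 171
```

View pics/c6.png

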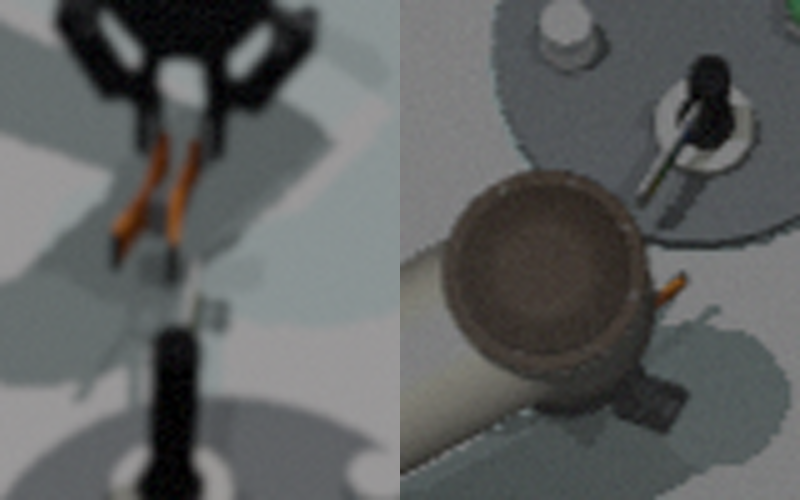

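The clip is held wide open, with its dark tips at scene crop (117,262) and (172,275) and the card edge at about (192,270–300). Now I measure both with the scene camera.

```bash
python3 - <<'E'
from h import *
z=np.load('pics/s6.npz');p,d=z['p'],z['d'];W=cloud('scene',d)
s=sensors.read_state();M=Ro.from_quat(s['ee_rot']).as_matrix()
L=(W-s['position'])@M   # tool coords: x fwd, y pinch, z down
hsv=cv2.cvtColor(p,cv2.COLOR_RGB2HSV)
m=(L[...,0]>8)&(L[...,0]<90)&(abs(L[...,1])<35)&(W[...,2]>80)&(W[...,2]<135)
q=L[m];print(len(q))
for a in range(8,88,8):
    for sgn in(-1,1):
        k=q[(q[:,0]>=a)&(q[:,0]<a+8)&(q[:,1]*sgn>0)]
        if len(k):print(a,sgn,len(k),'y',k[:,1].min().round(1),np.median(k[:,1]).round(1),k[:,1].max().round(1),'ztop',(102-np.percentile(k[:,2],[5,95])).round(1),'xmax',k[:,0].max().round(1))
# card
rel=W[...,:2]-[601,-19.1];y=np.radians(-33.4);ex=np.array([np.cos(y),np.sin(y)]);a=-(rel@ex);b=rel@[-ex[1],ex[0]]
k=(a>20)&(a<84)&(abs(b)<12)&(W[...,2]>82)&(W[...,2]<145)
print('card n',k.sum(),'a',np.percentile(a[k],[50,95,100]),'b',np.percentile(b[k],[5,50,95]),'z',np.percentile(W[k][:,2],[2,98]))
for lo in range(20,84,10):
    kk=k&(a>=lo)&(a<lo+10)
    if kk.sum():print(lo,kk.sum(),np.median(b[kk]).round(1),W[kk][:,2].min().round(),W[kk][:,2].max().round())
E
```

```text
248
8 -1 37 y -17.7 -12.6 -7.0 ztop [133.4  98.2] xmax 15.4
8 1 23 y 5.5 11.2 14.1 ztop [133.1 102.4] xmax 15.2
16 -1 5 y -8.5 -7.8 -5.4 ztop [122.6 111.5] xmax 22.6
16 1 9 y 6.9 7.2 10.1 ztop [122.1 104.3] xmax 22.3
24 -1 9 y -9.0 -8.4 -3.9 ztop [121.2  98.7] xmax 32.0
24 1 3 y 9.0 9.3 11.5 ztop [122.3 121. ] xmax 29.6
32 -1 8 y -7.3 -6.9 -4.2 ztop [120.8 104.4] xmax 38.1
32 1 8 y 2.8 9.7 13.3 ztop [121.6 114.9] xmax 39.9
40 -1 17 y -5.8 -3.1 -0.4 ztop [121.6 101. ] xmax 47.8
40 1 15 y 2.0 9.8 15.0 ztop [122.9  98.9] xmax 47.9
48 -1 2 y -3.9 -3.7 -3.5 ztop [120.4 119.9] xmax 55.0
48 1 43 y 1.0 6.5 16.5 ztop [121.8  98. ] xmax 53.7
56 -1 2 y -4.7 -4.5 -4.2 ztop [121.3 120.1] xmax 62.8
56 1 16 y 15.3 15.9 18.4 ztop [122.7  97.7] xmax 63.2
64 -1 2 y -5.4 -5.2 -5.0 ztop [121.3 121.2] xmax 69.3
64 1 14 y 17.2 19.4 22.3 ztop [122.9  98.2] xmax 70.7
72 -1 6 y -7.1 -5.9 -4.0 ztop [121.8  99.8] xmax 79.9
72 1 17 y 20.8 23.2 23.7 ztop [121.3  98.4] xmax 77.9
80 -1 12 y -7.2 -5.7 -4.3 ztop [119.8  96.7] xmax 82.3
card n 28 a [54.42319723 70.90669881 71.39754293] b [-1.79817912  0.44458131  1.31112243] z [108.26157008 136.56444279]
30 6 0.7 130.0 136.0
40 3 -0.6 135.0 136.0
50 11 0.9 105.0 136.0
60 4 -1.0 133.0 136.0
70 4 0.5 129.0 137.0
```

Clip mid-height is already at about 110 mm. The tips' midpoint is at about (509,11), clip yaw about -35°, and the card edge is at about (540,21) at -33.4°. So the clip needs 26 mm sideways, then about 32 mm in. Sideways first, then check.

servo_tool --motion '[{"travel":[0.002,-0.05,0],"rot":[0,0,0],"hand":0},{"travel":[0.003,-0.0535,0],"rot":[0,0,0],"hand":0},{"travel":[0,0,0],"rot":[0,0,0],"hand":0},{"travel":[0,0,0],"rot":[0,0,0],"hand":0},{"travel":[0,0,0],"rot":[0,0,0],"hand":0}]'

```text
clock: 10.88
position: [458.7, 76.5, 102.0]
ee_rot: [0.965, -0.263, -0.0, 0.0]
contact_force: [-0.2, 0.1, -1.0]
gripper_width: 20.2
grasp_force: 59.0
```

```bash
cat > m.py <<'E'
import sys
from h import *
tag=sys.argv[1]
p,d=grab('scene',tag);W=cloud('scene',d)
to(444.1+22.6-8.3*.0,55.8+22.4,102,-30.5)
y=np.radians(-33.4);ex=np.array([np.cos(y),np.sin(y)]);E=np.array([601,-19.1])-73*ex
rel=W[...,:2]-E;a=rel@ex;b=rel@[-ex[1],ex[0]];z=W[...,2]
m=(a>-75)&(a<25)&(abs(b)<32)&(z>88)&(z<140)
for lo in range(-64,25,6):
    k=m&(a>=lo)&(a<lo+6)
    print(lo,'b,z:',' '.join(f'{B:.0f},{Z:.0f}' for B,Z in sorted(zip(b[k],z[k]))[::max(1,k.sum()//22)]))
E
python3 m.py s7
```

```text
t 10.9333 pos [458.6  76.4 102.1] yaw -30.5 zax [-7.e-04 -2.e-04 -1.e+00] F [-0.9 -0.  -0.3] w 20.0 g 58.97514224052429
need mm [ 6.1 -5.7  0.1] frac [ 0.0245 -0.0226  0.0004] j [ 0.52  0.26 -0.55 -0.   -0.76  0.52]
rotz -3.310492652640483e-06
-64 b,z: -11,120 5,120 6,123 7,123 8,94 9,120
-58 b,z: -12,120 -10,120 -9,106 -9,99 -9,96 -8,124 -8,122 -7,121 -5,119 -5,122 -3,121 -2,118 0,121 3,120 3,116 5,121 7,122 7,119 8,118 8,113 8,109 8,101 8,107
-52 b,z: -11,121 -9,122 -9,121 -9,113 -9,118 -9,105 -6,122 -6,109 -6,120 -6,115 -6,102 -6,108 -6,100 -6,95 -4,119 -4,116 -4,121 -3,112 -3,110 -3,100 -3,97 -3,95 -2,120 -1,120 -1,110 -1,107 -1,102 -0,95 1,123 1,119 1,118 1,113 2,109 2,104 2,101 2,98 3,124 4,114 4,103 4,101 6,124
-46 b,z: -15,120 -13,122 -13,114 -12,103 -11,122 -11,118 -11,109 -11,115 -10,107 -10,99 -10,105 -3,107 -1,119 -1,115 -0,100 5,103 6,123 7,120 7,121
-40 b,z: -17,122 -15,122 -14,105 -14,116 -14,113 -14,101 -12,125 -12,120 -12,112 -12,109 -12,103 -12,99 6,104 7,119
-34 b,z: -19,119 -17,122 -16,121 -16,118 -16,106 -16,111 -16,93 -16,103 -16,99 -14,123 -14,106 -14,100 8,122 9,121
-28 b,z: -20,122 -18,119 -18,120 -17,114 -17,98 -17,104 -16,117 9,120 9,118
-22 b,z: -20,122 -20,120 -19,116 -19,113 -19,104 -19,110 -19,99 -19,104 -17,118 -17,112 -17,108 8,121 8,120 8,112 8,110 9,105 9,101 9,98 9,94 10,121 10,120 11,118 11,114 11,110 11,106 11,102 11,97
-16 b,z: 8,120
-10 b,z: 
-4 b,z: 0,134
2 b,z: -2,138 -2,134 -1,135 1,133 1,129
8 b,z: -1,136
14 b,z: -2,135 0,137 0,133 1,130 1,126 1,108 1,114 1,120 1,105
20 b,z: -1,136 -1,133 1,135 1,124
```

servo_tool --motion '[{"travel":[0,0,0],"rot":[0,0,-0.0097],"hand":0},{"travel":[0,0,0],"rot":[0,0,0],"hand":0},{"travel":[0,0,0],"rot":[0,0,0],"hand":0},{"travel":[0,0,0],"rot":[0,0,0],"hand":0}]'

```text
clock: 11.27
position: [458.6, 76.6, 102.3]
ee_rot: [0.972, -0.234, -0.0, 0.0]
contact_force: [0.1, -0.3, -1.2]
gripper_width: 20.0
grasp_force: 59.0
```

```bash
python3 m.py s8 | cut -c1-200
```

```text
t 11.3167 pos [458.7  76.6 102.3] yaw -27.03 zax [-0. -0. -1.] F [ 0.3  0.6 -0.8] w 20.1 g 58.97879719734192
need mm [ 6.4 -5.1  0.3] frac [ 0.0256 -0.0203  0.0014] j [ 0.52  0.26 -0.55  0.   -0.76  0.58]
rotz 0.009627442878588749
-64 b,z: -8,124 -8,121 -6,120 -6,122 7,121 9,122 10,121
-58 b,z: -8,121 -7,120 -5,121 -2,120 -0,121 0,122 3,122 5,121 5,117 6,96 8,121 10,123
-52 b,z: -9,122 -6,122 -6,114 -6,106 -6,100 -4,117 -4,114 -3,109 -3,103 -2,120 -1,113 -0,94 1,120 2,107 3,122 4,117 4,110 5,97 6,117 6,111 8,122 11,122 11,120
-46 b,z: -11,120 -9,121 -8,115 -8,122 -8,113 -8,105 -8,111 -7,97 -7,102 -1,122 -1,118 -0,108 -0,105 2,119 2,112 2,101 2,97 9,120 10,122 12,122
-40 b,z: -12,121 -10,122 -10,121 -10,117 -9,116 -9,111 -9,107 -9,99 -9,104 -9,96 10,122 12,121 13,121
-34 b,z: -14,119 -14,123 -12,121 -11,120 -11,118 -11,114 -11,100 -11,106 -11,111 11,122 11,118 13,122
-28 b,z: -15,124 -13,122 -13,120 -13,113 -13,109 -12,100 -12,105 -12,97 12,122 12,119 14,121 14,120 15,118
-22 b,z: -17,116 -17,108 -17,113 -17,106 -17,103 -16,95 -16,102 -15,122 -14,122 -14,117 -14,109 -14,102 -14,116 -14,98 -14,108 -14,97 -12,120 12,122 13,119 13,117 13,113 13,111 14,108 14,97 14,105 14,
-16 b,z: 
-10 b,z: 
-4 b,z: -2,134 0,134
2 b,z: -2,134 1,130 1,137
8 b,z: -1,135 -1,134
14 b,z: -2,135 -0,136 0,136 1,132 1,126 1,117 1,113 1,109 1,104
20 b,z: -2,135 -1,135 1,133 1,124
```

The clip is now in line with the card and centred to within about 1 mm, with its tips about 18 mm short of the edge. Advancing 30 mm.

servo_tool --motion '[{"travel":[0.04,0.0045,0],"rot":[0,0,0],"hand":0},{"travel":[0.04,0.0045,0],"rot":[0,0,0],"hand":0},{"travel":[0.039,0.0045,0],"rot":[0,0,0],"hand":0},{"travel":[0,0,0],"rot":[0,0,0],"hand":0},{"travel":[0,0,0],"rot":[0,0,0],"hand":0},{"travel":[0,0,0],"rot":[0,0,0],"hand":0}]'

```text
clock: 11.82
position: [483.6, 59.9, 102.0]
ee_rot: [0.972, -0.234, -0.0, 0.0]
contact_force: [0.8, 0.4, -0.9]
gripper_width: 20.1
grasp_force: 59.0
```

```bash
python3 m.py s9 | cut -c1-240; python3 - <<'E'
import cv2,numpy as np
p=np.load('pics/s9.npz')['p']
cv2.imwrite('pics/c9.png',cv2.resize(p[150:250,300:380,::-1],(480,600),interpolation=cv2.INTER_CUBIC))
E
```

```text
t 11.8667 pos [483.5  60.  102.1] yaw -27.0 zax [-7.e-04 -2.e-04 -1.e+00] F [ 0.1  0.4 -0.1] w 19.8 g 58.98248255252838
need mm [-23.2  -8.6   0.1] frac [-0.0929 -0.0343  0.0005] j [ 0.46  0.3  -0.5  -0.   -0.78  0.64]
rotz 0.009721448378148305
-64 b,z: -21,135 -21,117 -19,127 -18,118 -16,133 -16,122 -9,140 -5,97 -3,113 -3,97 7,115 12,121 13,108 13,96 14,124 15,113 16,138 17,124 17,114 18,138 19,132 20,111 22,119 24,119
-58 b,z: -21,131 -21,124 -18,128 -16,129 -13,136 -13,135 -13,131 -13,127 -13,123 -13,120 -12,116 -12,114 -12,109 -11,137 -11,134 -11,130 -10,127 -10,126 -10,117 -10,123 -10,114 -8,138 -8,134 -8,130 -8,126 -8,123 -8,121 -5,120 -4,108 -4,103 
-52 b,z: -9,120 -7,123 -6,122 -4,123 -4,120 8,121 9,120 11,121 11,119 11,115 12,103 12,111
-46 b,z: -8,122 -6,121 -6,120 9,121 9,119 11,124
-40 b,z: -7,122 -5,122 -5,114 -5,120 -4,112 8,122 10,119 10,120 11,114 11,109 11,97 11,107
-34 b,z: -9,121 -7,123 -7,120 8,122 9,121 11,122
-28 b,z: -10,119 -8,121 -8,121 -6,121 -5,123 -5,116 -3,120 -3,119 -0,123 -0,120 2,121 2,121 5,121 7,121 9,121 10,120
-22 b,z: -9,119 -7,121 -7,120 -7,113 -
[... 329 characters left out ...]
 b,z: -13,118 -10,121 -10,120 -10,106 -10,112 -10,98 -10,117 -10,104 -9,96 -8,122 9,121 10,117 12,120 12,120
-4 b,z: -14,121 -14,122 -12,121 -11,122 -11,118 -11,105 -11,110 -11,114 -11,102 0,135 10,118 10,115 11,113 11,112 13,120 13,119
2 b,z: -16,119 -15,121 -13,120 -13,121 -13,109 -12,98 -12,107 -12,102 -11,102 -2,136 -1,136 1,134 1,130 14,120 14,120 17,117
8 b,z: -17,117 -17,113 -17,107 -17,94 -17,111 -17,103 -17,99 -15,122 -14,110 -14,120 -14,102 -14,116 -14,107 -14,100 -14,97 -12,117 -12,121 -1,136 -1,134 -0,134 12,116 12,122 12,114 13,110 13,107 13,105 13,94 13,101 15,122 15,119 15,114 15,
14 b,z: -2,137 0,136 1,124 1,135 1,117 1,114 1,105 1,111 15,110
20 b,z: -1,135 -1,136 1,132 1,124
```

View pics/c9.png

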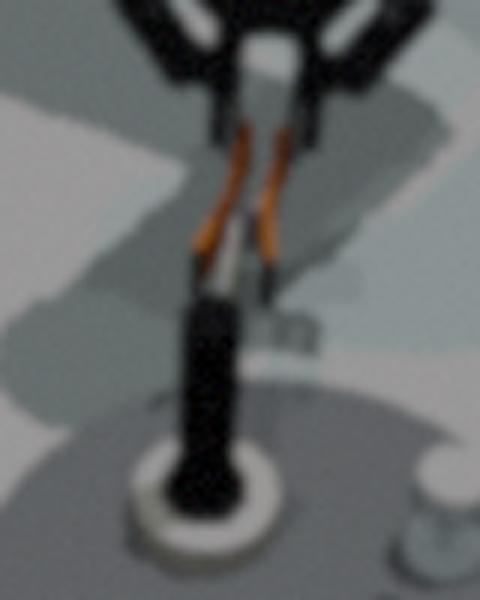

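The jaws straddle the card: tips at crop (200,270) and (267,295), the card between them, about 12–13 mm past the edge. The inner jaw faces sit at about ±13 mm around the card at 0, height is about 109 mm, and there is no contact force. Handing in.

```bash
python3 -c "
from bench import job_done
print(job_done())"
```

```text
the job is handed in; nothing more can be done
None
```

I pushed the card's sleeve home on the spigot and let go of it. I handed in holding the clip wide open around the card's free edge, with the card centred and, by my measurements, touching neither jaw; the judge returned no verdict.

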